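Fetch the doming punch from the covered punch rack

TASK

The wooden punch rack has three pockets under a loose metal cover plate. Slide the plate by its handle away from the pockets onto the solid half of the rack, without lifting it, and leave it lying there; then pick out the round punch with the solid domed top (not the square one or the hollow collar) and stand it upright near the middle of the square steel bench block.

Things in the scene. Friction and masses are not known exactly. Their poses are not given: they have to be found in the camera images.
- rack: Fixed light-wood rack 230 (x) x 302 (y) x 60 mm, origin centre of underside. Trough x -103 to -15 mm on the robot's side: floor at height 10, walls 60, inside 282 long in y; dividers 10 high, 4 thick make 3 pockets centred x -59, y -94/0/+94. They hold, standing, in any order: the punch, a 25 mm square punch, a 32 mm hollow collar. x > -15 is solid, flat at 60: park cover there, centre x +56.
- cover_handle (a point): Centre of the wood bar handle amid the loose cover; plate's axes. Plate: aluminium 106 (x) x 294 (y) x 5 mm, about 0.35 kg, flat and unguided on the rack's top, at first over the pockets, square to the rack. Handle: 14 thick (x), 70 long (y), 30 high above the plate; the point is 20 mm above the plate's underside (80 above the bench). Pinch across x, slide about 115 mm to the rack's +x.
- punch_center (a point): The wanted doming punch: solid steel round, 26 mm across, 44 mm high, straight sides for 34 mm from its flat foot, then a shallow smooth dome; about 0.17 kg. It stands in one of the three pockets, under the cover at first, within 10 mm of the pocket's middle. The point is on its axis, 22 mm above its foot (32 above the bench in the pocket); z points up.
- block_top (a point): Centre of the top face of the fixed square steel bench block, 100 x 100 mm, 25 mm high, flat on the bench to the right (-y) of the rack. Not the round black nylon block nearby. Axes along its sides, z up.
Mind the look-alikes: they are no part of the job. Leave any green or purple look-alike of the part that bears block_top alone.

How it is judged:
By the outcome, as a careful person would: the job done as asked, in the order asked, and still so for the second after the job is handed in, with the robot touching nothing.
It also fails if it takes over 54 s, if anything falls off the work surface, if the arm or the gripper's body presses on something with over 40 N, if the wrist force passes 120 N, or if a joint passes its speed limit or range.

ROBOT

A 7-joint arm with a two-finger parallel gripper is mounted at the origin on the work surface. World frame = base frame: x ahead of the robot, y to its left, z up, the work surface at z = 0. Lengths are in m, angles in rad, forces in N, time in s.
With the tool pointing down it reaches from about 0.4 to 0.85 m from the base axis. Payload 10.4 kg.
Tool frame: the origin (TCP) lies on the mounting face of the last link; the fingertips stand 173 mm ahead of it and the grasp point (between the pads) lies 155 mm ahead of it (manip.tip_extent is the distance from the TCP to the fingertips, in m); z points along the fingers, y is the line along which they close (so a half turn about z gives the same grasp; the last joint's range is limited). The gripper opens to 85 mm and grips with 20 to 120 N. Pads are 22 mm wide; open, the fingers measure 114 mm over their backs; the gripper's body (76 mm by 85 mm) begins 54 mm behind the grasp point. The pads swing forward as they close: fully open they stand 13 mm farther back than shut.
Start: joints at [1.113, 0.332, -0.065, 1.46, 0.022, 1.35, -0.088], TCP at [0.263, -0.567, 0.405] pointing down, gripper open.
Joint ranges: [-2.6, 2.6], [-0.5, 2.12], [-1.47, 1.34], [0.16, 2.42], [-1.27, 4.41], [0.06, 2.06], [-2.6, 2.6]. Speed limits (rad/s): [2.22, 2.22, 2.79, 2.79, 3.14, 3.14, 3.14].

INTERFACE

Orientations are given as a unit quaternion [x, y, z, w].
In Python, from workcell import manip gives the robot as it stands.
- The arm moves only by the tool move_arm, never from a script. Its argument "plan" is one flat list of numbers, 7 for each row, row after row: the turn, a rotation vector about the tool's x, y, z in rad, then the shift along the tool's x, y, z in m, then the finger opening in m, from 0 to 0.0854. In form: [ax, ay, az, dx, dy, dz, gripper, ax, ay, az, dx, dy, dz, gripper, ...]. A call has 1 to 12 rows; each row is the pose to reach, as a shift and turn from the pose commanded when the call began, along the tool's axes at that moment; what a row does not reach only later rows make up. A row lasts 1/8 s, in which the tool goes at most 62.5 mm and 10.7 degrees, less where a joint would pass 70% of its speed; a pose out of reach is approached as far as the arm can. A call with a gripper value outside its range is refused whole. The fingers move at their own pace and stop on an object; "squeeze" is the grip in N (left out, the last holds). Time passes only in rows, so rows that repeat a pose let the fingers close. It gives the time, the measured TCP pose, the force, the opening and the grip force at its end, in the units of the state.
- manip.get_obs(): the state, without advancing time (a new reading comes with each control period).
- manip.camera(name): name is "scene" or "top" or "wrist"; returns a dict with "color" (420x560x3 uint8, red, green, blue), "fx", "fy", "cx", "cy" (pixels), "dist" ([k1, k2, p1, p2, k3] as OpenCV has them; the pictures are not rectified), "cam_to_world" (4x4, takes a point from camera to world coordinates); the wrist camera has in their place "mount" (4x4, takes a point from camera to tool coordinates, whose origin is the TCP and whose axes are the flange's). Camera axes: x right, y down, z forward; pixel columns grow to the right and rows downward; lengths in m; the calibration is good to about 2 mm. A picture is of the moment at which its call begins: read the wrist's pose just before it. There is no depth.
- manip.hand_in(): hands the job in; it is judged then, once.
Trained networks look in a picture, given as the dict that the camera call returned (one of the last four; its "shot" number tells which), for a name from the list of things; names that differ only in an ending like _2 or _b are one class to them, and where a whole thing is asked for, a point or a joint stands for the part that bears it (a point fixed in the world has none). Each returns a list of dicts, best first, with "conf" (0 to 1); they miss things now and then, are a little off and sometimes report something else, mostly with a low value. They report only what shows in the picture. A call takes as long as a camera call. They do not tell look-alikes from the thing itself.
- manip.look_for(picture, label): "position" ([x, y, z] in m, in the coordinates of the camera as it stood for that picture, good to about 4 mm: the middle of the surface that is visible of it).
- manip.silhouettes(picture, label): "pixels" (420x560 bool, what is visible of it).
- manip.tip_of(picture, label): "position" ([x, y, z] in m, in the coordinates of the camera as it stood for that picture, good to about 4 mm: a listed point, or the origin of a listed thing).
The state is a dict: "clock": time; "joint_pos": joint angles; "joint_velocities": joint speeds; "tau": joint torques, N m; "position": TCP position; "ee_rot": TCP orientation; "ft_force": force on the tool from outside, world axes, zero at the start; "torque": the same for the moment, N m; "grip_width": opening from 0.0 (shut) to 1.0 (fully open); "grasp_force": force on a finger pad.
Only numpy, scipy, OpenCV 4.12 (cv2) and the standard library are available. Lean on these libraries where they do the work, as an engineer would, in place of code of your own. Each camera call takes 0.05 s, during which the arm holds its last target. There are 200 camera calls.

## Working session

There is one attempt and no reset: what is moved stays moved. The work goes in short steps, Python scripts to look and compute and a tool call to move; the robot and the scene stay as the last step left them, time stands still between calls to the robot, and variables do not carry over. Pictures are saved under pics/ and viewed, at most 10 in all, crops included, and the job is handed in when it is done.

Besides the shell and the picture viewer there is one more tool, called in YAML: its name, and indented under it one key for each argument. move_arm: Moves the arm, as the interface text tells. Its arguments: {"type":"object","properties":{"plan":{"type":"array","items":{"type":"number"}},"squeeze":{"type":"number"}},"required":["plan"]}

```bash
mkdir -p pics; cat > h.py <<'E'
import numpy as np, cv2
from scipy.spatial.transform import Rotation as R
from workcell import manip
def toolT():
    o=manip.get_obs(); T=np.eye(4); T[:3,:3]=R.from_quat(o["ee_rot"]).as_matrix(); T[:3,3]=o["position"]; return T
def shot(name):
    T=toolT(); c=manip.camera(name)
    c["T"]=T@np.array(c["mount"]) if name=="wrist" else np.array(c["cam_to_world"]); return c
def save(c,f): cv2.imwrite("pics/"+f,c["color"][:,:,::-1])
def W(c,p): return (c["T"]@np.r_[p,1])[:3]
def pix2z(c,u,v,z):
    K=np.array([[c["fx"],0,c["cx"]],[0,c["fy"],c["cy"]],[0,0,1]])
    n=cv2.undistortPoints(np.array([[[u,v]]],float),K,np.array(c["dist"]))[0,0]
    d=c["T"][:3,:3]@np.r_[n,1]; o=c["T"][:3,3]; return o+d*(z-o[2])/d[2]
def rpt(c,l,f=manip.tip_of):
    for r in f({k:v for k,v in c.items() if k!="T"},l): print(l,f.__name__,round(r["conf"],2),W(c,r["position"]).round(4))
E
python3 - <<'E'
from h import *
np.set_printoptions(suppress=True)
T=toolT(); print(T.round(3)); print(manip.get_obs())
for n in ("scene","top"):
    c=shot(n); save(c,n+"0.png"); print(n)
    for l in ("rack","cover_handle","block_top"): rpt(c,l)
E
```

```text
[[ 0.907  0.421 -0.001  0.263]
 [ 0.421 -0.907  0.001 -0.567]
 [-0.    -0.001 -1.     0.404]
 [ 0.     0.     0.     1.   ]]
{'clock': 0.0, 'joint_pos': array([ 1.11341241,  0.332869  , -0.06467885,  1.46096099,  0.02155893,
        1.3498945 , -0.08852584]), 'joint_velocities': array([-0.00007629, -0.00029447, -0.00087262,  0.00119841, -0.00257983,
        0.00013697,  0.00005097]), 'tau': array([  0.00144523, -62.54492998,   0.05004564, -39.16036606,
         0.01620455,   0.01013217,   0.00002941]), 'position': array([ 0.26320347, -0.56672841,  0.40390809]), 'ee_rot': array([ 0.97646664,  0.21566731, -0.00017188, -0.00069842]), 'ft_force': array([-0.26853498,  0.931783  , -0.19055999]), 'torque': array([-0.01493579,  0.0067194 ,  0.01150066]), 'grasp_force': 0.0, 'grip_width': 1.0017016216520933}
scene
rack call 0.63 [0.5782 0.1542 0.0023]
cover_handle call 0.97 [0.5159 0.156  0.0812]
block_top call 0.92 [ 0.2836 -0.4327  0.0234]
block_top call 0.88 [ 0.3272 -0.2694  0.023 ]
block_top call 0.73 [ 0.4873 -0.2516  0.0241]
block_top call 0.67 [ 0.39   -0.0762  0.0275]
block_top call 0.59 [ 0.6218 -0.1128  0.0249]
top
rack call 0.88 [ 0.5796  0.1618 -0.0027]
cover_handle call 0.8 [0.5195 0.1537 0.0793]
block_top call 0.92 [ 0.3253 -0.2696  0.0253]
block_top call 0.81 [ 0.2775 -0.4301  0.0274]
block_top call 0.76 [ 0.4845 -0.2592  0.0199]
block_top call 0.73 [ 0.6235 -0.1125  0.0286]
block_top call 0.64 [ 0.3845 -0.0774  0.0213]
```

View pics/top0.png

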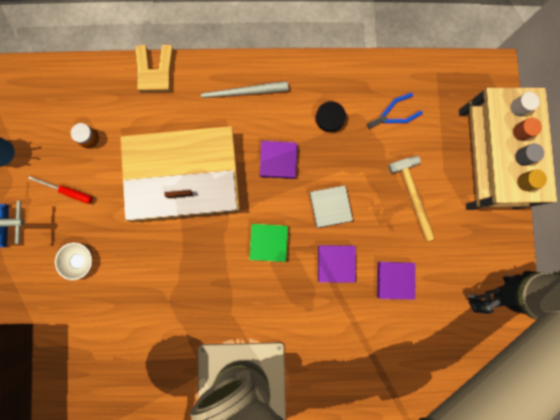

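View pics/scene0.png

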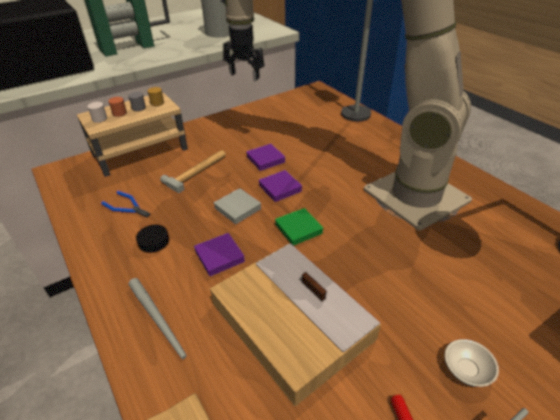

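The top view shows the rack, with its plate on the near half and the handle at about (180,194). The grey steel block is at (332,206), which is about (0.485,-0.255). The purple and green blocks are decoys. Next I'll get the yaw from the corner pixels.

```bash
python3 - <<'E'
from h import *
np.set_printoptions(suppress=True)
c=shot("top")
for n,u,v,z in (("near L",125,219,.065),("near R",238,209,.065),("far L",121,137,.06),("far R",233,127,.06),("handle",180,194,.095)): print(n,pix2z(c,u,v,z).round(4))
P={k:v for k,v in c.items() if k!="T"}
for l in ("rack","cover_handle","block_top"):
  for r in manip.silhouettes(P,l):
    m=r["pixels"].astype(np.uint8); k=max(cv2.findContours(m,0,2)[0],key=cv2.contourArea)
    b=cv2.boxPoints(cv2.minAreaRect(k)); z={"rack":.06,"cover_handle":.065,"block_top":.025}[l]
    q=np.array([pix2z(c,*p,z)[:2] for p in b]); print(l,round(r["conf"],2),q.mean(0).round(4),np.degrees(np.arctan2(*(q[1]-q[0])[::-1])).round(1),np.linalg.norm(q[1]-q[0]).round(3),np.linalg.norm(q[2]-q[1]).round(3))
E
```

```text
near L [0.4559 0.297  0.065 ]
near R [ 0.4766 -0.0018  0.065 ]
far L [0.6805 0.3134 0.06  ]
far R [0.7028 0.0092 0.06  ]
handle [0.5149 0.1457 0.095 ]
rack 0.95 [0.5763 0.1556] -86.6 0.313 0.243
cover_handle 0.89 [0.5181 0.1556] -85.8 0.298 0.11
block_top 0.72 [ 0.3903 -0.0809] -3.8 0.107 0.103
block_top 0.64 [ 0.6196 -0.1119] -3.1 0.105 0.1
block_top 0.57 [ 0.4867 -0.2545] -79.6 0.107 0.105
block_top 0.55 [ 0.276  -0.4286] -91.5 0.106 0.101
```

move_arm:
  plan: [0,0,-0.1,0.05,-0.03,0,0.0854,0,0,-0.2,0.107,-0.067,0,0.0854,0,0,-0.3,0.16,-0.1,0,0.0854,0,0,-0.4,0.214,-0.133,0,0.0854,0,0,-0.5,0.27,-0.17,0,0.0854,0,0,-0.62,0.32,-0.21,0,0.0854,0,0,-0.74,0.36,-0.26,0,0.0854,0,0,-0.86,0.4,-0.31,0,0.0854,0,0,-0.98,0.44,-0.36,0,0.0854,0,0,-1.1,0.475,-0.42,0,0.0854,0,0,-1.206,0.51,-0.48,0.02,0.0854,0,0,-1.206,0.534,-0.53,0.04,0.0854]
  squeeze: 40

```text
clock: 2.1
position: [0.5232, 0.1133, 0.3735]
ee_rot: [0.682, 0.732, 0.001, 0.001]
ft_force: [1.1, -0.5, 0.2]
grip_width: 1.0
grasp_force: 0.0
```

```bash
python3 - <<'E'
from h import *
np.set_printoptions(suppress=True)
T=toolT(); print(T.round(3), manip.tip_extent, manip.get_obs()["joint_pos"].round(2), manip.get_obs()["ft_force"])
c=shot("wrist"); save(c,"w1.png"); rpt(c,"cover_handle"); rpt(c,"rack")
P={k:v for k,v in c.items() if k!="T"}
for l in ("rack","cover_handle"):
  for r in manip.silhouettes(P,l):
    k=max(cv2.findContours(r["pixels"].astype(np.uint8),0,2)[0],key=cv2.contourArea)
    b=cv2.boxPoints(cv2.minAreaRect(k)); print(l,b.round().tolist())
E
```

```text
[[-0.071  0.997  0.002  0.523]
 [ 0.997  0.071  0.     0.113]
 [-0.     0.002 -1.     0.373]
 [ 0.     0.     0.     1.   ]] 0.1734 [ 0.33  0.22 -0.71  1.71  0.15  1.26 -0.34] [ 1.11386123 -0.52559403  0.16924864]
rack [[254.0, 319.0], [319.0, -39.0], [534.0, 0.0], [469.0, 358.0]]
cover_handle [[198.0, 0.0], [355.0, 0.0], [355.0, 318.0], [198.0, 318.0]]
```

View pics/w1.png

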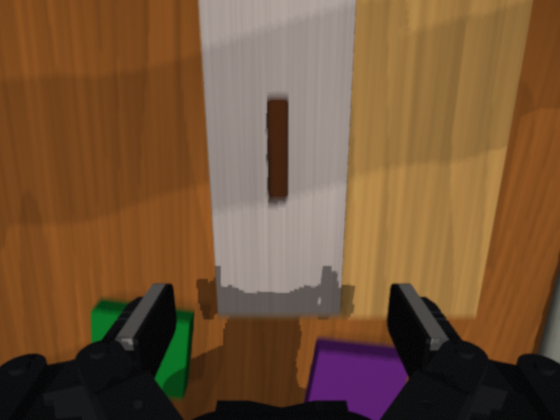

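The wrist view shows the handle top running from (278,97) to (278,198), the plate's near corners at (217,317) and (343,315), and its edges reaching the top at (200,0) and (355,0). I'll project these pixels.

```bash
cat >> h.py <<'E'
def dtool(tcp,T=None):
    T=toolT() if T is None else T
    return (T[:3,:3].T@(np.array(tcp)-T[:3,3])).round(4)
E
python3 - <<'E'
from h import *
np.set_printoptions(suppress=True)
c=shot("wrist"); print(c["T"].round(3))
for n,u,v,z in (("h far",278,97,.095),("h near",278,197,.095),("p nL",217,317,.065),("p nR",343,315,.065),("p fL",200,0,.065),("p fR",355,0,.065),("rack c",477,318,.06)): print(n,pix2z(c,u,v,z).round(4))
E
```

```text
[[ 0.998  0.067  0.021  0.518]
 [ 0.07  -0.948 -0.31   0.19 ]
 [-0.001  0.311 -0.95   0.343]
 [ 0.     0.     0.     1.   ]]
h far [0.5159 0.1881 0.095 ]
h near [0.5204 0.1219 0.095 ]
p nL [0.4749 0.0017 0.065 ]
p nR [0.5842 0.0115 0.065 ]
p fL [0.4594 0.2463 0.065 ]
p fR [0.5628 0.2536 0.065 ]
rack c [0.7055 0.0132 0.06  ]
```

move_arm:
  plan: [0,0,0,0.03,-0.002,0.03,0.0854,0,0,0,0.042,-0.002,0.065,0.0854,0,0,0,0.042,-0.002,0.095,0.0854,0,0,0,0.042,-0.002,0.115,0.0854,0,0,0,0.042,-0.002,0.126,0.0854,0,0,0,0.042,-0.002,0.126,0.05]

```text
clock: 3.15
position: [0.5184, 0.1526, 0.2471]
ee_rot: [0.682, 0.731, -0.0, -0.0]
ft_force: [-0.5, -0.5, 0.3]
grip_width: 0.818
grasp_force: 0.0
```

move_arm:
  plan: [0,0,0,0.002,0,0,0.03,0,0,0,0.002,0,0,0.018,0,0,0,0.002,0,0,0.008,0,0,0,0.002,0,0,0.004,0,0,0,0.002,0,0,0.004,0,0,0,0.002,0,0,0.004]
  squeeze: 40

```text
clock: 3.9
position: [0.5182, 0.1553, 0.2478]
ee_rot: [0.682, 0.731, 0.0, 0.0]
ft_force: [-1.8, 0.1, 6.2]
grip_width: 0.152
grasp_force: 41.2
```

move_arm:
  plan: [0,0,0,0,0.006,0,0.004,0,0,0,0,0.018,0,0.004,0,0,0,0,0.03,0,0.004,0,0,0,0,0.042,0,0.004,0,0,0,0,0.054,0,0.004,0,0,0,0,0.066,0,0.004,0,0,0,0,0.078,0,0.004,0,0,0,0,0.09,0,0.004,0,0,0,0,0.102,0,0.004,0,0,0,0,0.11,0,0.004,0,0,0,0,0.115,0,0.004,0,0,0,0,0.115,0,0.004]

```text
clock: 5.4
position: [0.6324, 0.1639, 0.2478]
ee_rot: [0.682, 0.732, -0.0, -0.0]
ft_force: [-6.7, 0.1, 7.9]
grip_width: 0.155
grasp_force: 41.4
```

move_arm:
  plan: [0,0,0,0,0,0,0.03,0,0,0,0,0,0,0.06,0,0,0,0,0,0,0.0854,0,0,0,0,0,-0.01,0.0854,0,0,0,0,0,-0.04,0.0854,0,0,0,0,0,-0.09,0.0854,0,0,0,0.01,-0.04,-0.13,0.0854,0,0,0,0.02,-0.08,-0.17,0.0854,0,0,0,0.025,-0.11,-0.19,0.0854,0,0,0,0.025,-0.115,-0.19,0.0854,0,0,0,0.025,-0.115,-0.19,0.0854]

```text
clock: 6.78
position: [0.5165, 0.1796, 0.437]
ee_rot: [0.682, 0.731, -0.0, 0.0]
ft_force: [-0.1, -0.2, 0.0]
grip_width: 0.995
grasp_force: 0.0
```

```bash
python3 - <<'E'
from h import *
np.set_printoptions(suppress=True)
print(toolT().round(4))
c=shot("wrist"); save(c,"w2.png"); rpt(c,"punch_center"); rpt(c,"cover_handle")
c=shot("top"); rpt(c,"punch_center"); rpt(c,"cover_handle")
E
```

```text
[[-0.0693  0.9976  0.0005  0.5165]
 [ 0.9976  0.0693 -0.0007  0.1796]
 [-0.0008  0.0004 -1.      0.437 ]
 [ 0.      0.      0.      1.    ]]
punch_center call 0.6 [0.5309 0.06   0.0321]
punch_center call 0.63 [ 0.4849 -0.2592  0.0226]
punch_center call 0.45 [0.532  0.0613 0.0338]
cover_handle call 0.82 [0.6348 0.1602 0.0789]
```

View pics/w2.png

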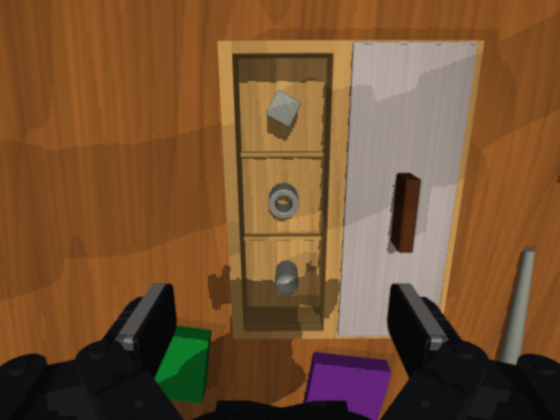

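The plate lies flat on the solid half, spanning about (350–480, 42–337). The punch is the domed cylinder in the nearest pocket, at (287,277). The hollow collar is at (284,201) and the square punch at (284,108).

move_arm:
  plan: [0,0,0.17,-0.015,0,0.01,0.05,0,0,0.34,-0.03,0,0.02,0.05,0,0,0.51,-0.045,0,0.03,0.05,0,0,0.68,-0.06,0,0.04,0.05,0,0,0.85,-0.075,0.002,0.05,0.05,0,0,1.02,-0.09,0.004,0.065,0.05,0,0,1.19,-0.105,0.005,0.08,0.05,0,0,1.36,-0.12,0.005,0.095,0.05,0,0,1.5,-0.12,0.005,0.107,0.05,0,0,1.57,-0.12,0.005,0.107,0.05,0,0,1.57,-0.12,0.005,0.107,0.05]

```text
clock: 8.45
position: [0.5298, 0.0607, 0.3297]
ee_rot: [0.999, 0.036, -0.0, -0.0]
ft_force: [0.4, -1.2, -0.1]
grip_width: 0.585
grasp_force: 0.0
```

```bash
python3 - <<'E'
from h import *
np.set_printoptions(suppress=True)
print(toolT().round(4), manip.get_obs()["joint_pos"].round(2))
c=shot("wrist"); save(c,"w3.png"); rpt(c,"punch_center"); print(c["T"].round(3))
for r in manip.silhouettes({k:v for k,v in c.items() if k!="T"},"punch_center"):
    v,u=np.nonzero(r["pixels"]); print(r["conf"],u.min(),u.max(),v.min(),v.max())
E
```

```text
[[ 0.9975  0.0713 -0.0007  0.5298]
 [ 0.0713 -0.9975  0.0001  0.0607]
 [-0.0007 -0.0001 -1.      0.3297]
 [ 0.      0.      0.      1.    ]] [ 0.24  0.23 -0.5   1.78  0.12  1.17 -1.79]
punch_center call 0.97 [0.5292 0.0595 0.0319]
[[ 0.071 -0.948 -0.311  0.61 ]
 [-0.997 -0.068 -0.022  0.066]
 [-0.     0.312 -0.95   0.299]
 [ 0.     0.     0.     1.   ]]
0.67 263 298 181 226
```

View pics/w3.png

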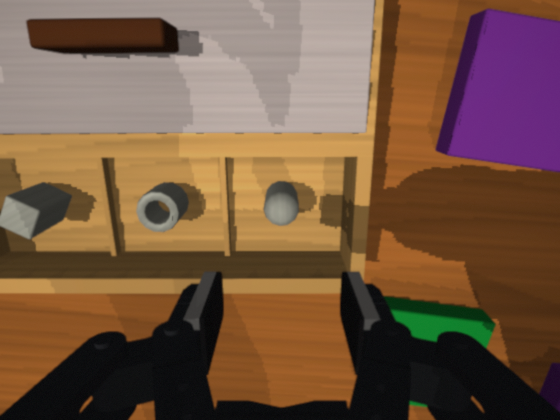

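The domed punch is at (281,203), midway between the fingers, and the end wall's inner face is at about column 345. The fit is clear, so I'll descend.

move_arm:
  plan: [0,0,0,0,0.001,0.04,0.048,0,0,0,0,0.001,0.08,0.048,0,0,0,0,0.001,0.105,0.048,0,0,0,0,0.001,0.122,0.048,0,0,0,0,0.001,0.132,0.048,0,0,0,0,0.001,0.138,0.048,0,0,0,0,0.001,0.138,0.048]

```text
clock: 9.48
position: [0.5299, 0.0597, 0.1924]
ee_rot: [0.999, 0.035, 0.0, 0.0]
ft_force: [-0.0, 0.6, -0.3]
grip_width: 0.564
grasp_force: 0.0
```

move_arm:
  plan: [0,0,0,0,0,0,0.035,0,0,0,0,0,0,0.025,0,0,0,0,0,0,0.016,0,0,0,0,0,0,0.016,0,0,0,0,0,0,0.016,0,0,0,0,0,0,0.016]
  squeeze: 40

```text
clock: 10.22
position: [0.5301, 0.0599, 0.1929]
ee_rot: [0.999, 0.035, 0.001, 0.0]
ft_force: [-2.5, 0.9, 6.1]
grip_width: 0.284
grasp_force: 39.0
```

move_arm:
  plan: [0,0,0,0,0,-0.015,0.016,0,0,0,0,0,-0.045,0.016,0,0,0,0,0,-0.085,0.016,0,0,0,-0.01,0.03,-0.12,0.016,0,0,0,-0.02,0.07,-0.135,0.016,0,0,0,-0.03,0.12,-0.135,0.016,0,0,0,-0.04,0.17,-0.135,0.016,0,0,0,-0.05,0.22,-0.135,0.016,0,0,0,-0.06,0.265,-0.135,0.016,0,0,0,-0.066,0.295,-0.135,0.016,0,0,0,-0.066,0.31,-0.135,0.016,0,0,0,-0.066,0.311,-0.135,0.016]

```text
clock: 11.72
position: [0.4861, -0.2552, 0.3274]
ee_rot: [0.999, 0.035, 0.0, -0.0]
ft_force: [0.6, -0.3, -1.4]
grip_width: 0.284
grasp_force: 39.7
```

```bash
python3 - <<'E'
from h import *
np.set_printoptions(suppress=True)
o=manip.get_obs(); print(toolT().round(4), o["joint_pos"].round(2),o["ft_force"],o["grasp_force"],o["grip_width"])
c=shot("wrist"); save(c,"w4.png"); rpt(c,"punch_center"); rpt(c,"block_top")
for r in manip.silhouettes({k:v for k,v in c.items() if k!="T"},"block_top"):
    v,u=np.nonzero(r["pixels"]); print(r["conf"],u.min(),u.max(),v.min(),v.max())
E
```

```text
[[ 0.9975  0.0702  0.0002  0.4861]
 [ 0.0702 -0.9975  0.0003 -0.2552]
 [ 0.0002 -0.0002 -1.      0.3274]
 [ 0.      0.      0.      1.    ]] [ 0.64  0.24 -0.28  1.75  0.07  1.16 -1.16] [ 0.57787524 -0.25976985 -1.40818353] 39.67951011727564 0.28367404481875363
punch_center call 0.57 [ 0.4827 -0.254   0.1673]
block_top call 0.83 [ 0.3255 -0.2682  0.0248]
block_top call 0.75 [ 0.4862 -0.2618  0.0288]
block_top call 0.74 [ 0.3915 -0.0806  0.03  ]
0.97 5 165 0 80
0.86 210 350 130 268
0.85 238 325 337 406
0.76 387 513 368 419
0.73 4 137 229 352
```

View pics/w4.png

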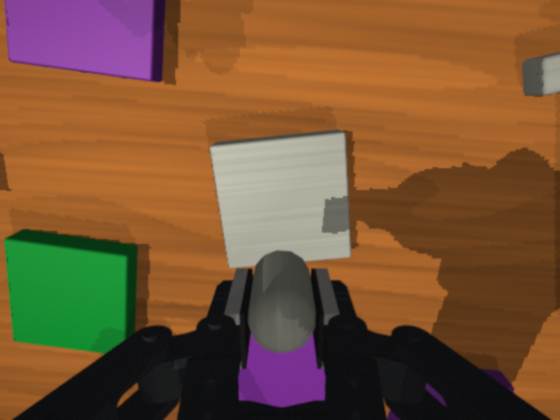

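The punch is held upright between the pads. The grey block's corners are at about (211,146), (344,131), (350,257) and (230,266), and the arm is positioned over its middle. I'll lower it.

move_arm:
  plan: [0,0,0,0,0.003,0.035,0.016,0,0,0,0,0.003,0.07,0.016,0,0,0,0,0.003,0.093,0.016,0,0,0,0,0.003,0.108,0.016,0,0,0,0,0.003,0.114,0.016,0,0,0,0,0.003,0.116,0.016,0,0,0,0,0.003,0.117,0.016,0,0,0,0,0.003,0.118,0.016,0,0,0,0,0.003,0.118,0.016]

```text
clock: 13.05
position: [0.4862, -0.2582, 0.2094]
ee_rot: [0.999, 0.035, 0.0, 0.0]
ft_force: [0.1, -0.4, -1.5]
grip_width: 0.286
grasp_force: 39.7
```

move_arm:
  plan: [0,0,0,0,0,0.0005,0.016,0,0,0,0,0,0.001,0.016,0,0,0,0,0,0.0015,0.016,0,0,0,0,0,0.0015,0.016]

```text
clock: 13.55
position: [0.4862, -0.2582, 0.2079]
ee_rot: [0.999, 0.035, 0.0, 0.0]
ft_force: [-2.2, 0.3, 2.8]
grip_width: 0.288
grasp_force: 40.2
```

Contact: the vertical force went from -1.5 to +2.8 N. Opening gradually, then retreating.

move_arm:
  plan: [0,0,0,0,0,0,0.027,0,0,0,0,0,0,0.032,0,0,0,0,0,0,0.04,0,0,0,0,0,0,0.05,0,0,0,0,0,0,0.055,0,0,0,0,0,-0.015,0.055,0,0,0,0,0,-0.045,0.055,0,0,0,0,0,-0.085,0.055,0,0,0,0,0,-0.13,0.055,0,0,0,0.03,0,-0.17,0.055,0,0,0,0.03,0,-0.19,0.055,0,0,0,0.03,0,-0.19,0.055]

```text
clock: 15.05
position: [0.5164, -0.2559, 0.4001]
ee_rot: [0.999, 0.036, 0.002, 0.001]
ft_force: [-0.2, -0.5, 0.2]
grip_width: 0.641
grasp_force: 0.0
```

```bash
python3 - <<'E'
from h import *
np.set_printoptions(suppress=True)
c=shot("wrist"); rpt(c,"punch_center"); rpt(c,"block_top")
s=shot("top"); rpt(s,"cover_handle")
cv2.imwrite("pics/end.png",np.hstack([cv2.resize(c["color"],(400,300)),cv2.resize(s["color"],(400,300))])[:,:,::-1])
E
```

```text
punch_center call 0.81 [ 0.4852 -0.2596  0.0473]
block_top call 0.92 [ 0.6225 -0.1163  0.0264]
block_top call 0.88 [ 0.2755 -0.4318  0.0271]
block_top call 0.79 [ 0.3244 -0.2691  0.0238]
block_top call 0.78 [ 0.484  -0.2606  0.0258]
block_top call 0.64 [ 0.3907 -0.079   0.0295]
cover_handle call 0.81 [0.6354 0.1624 0.0793]
```

View pics/end.png

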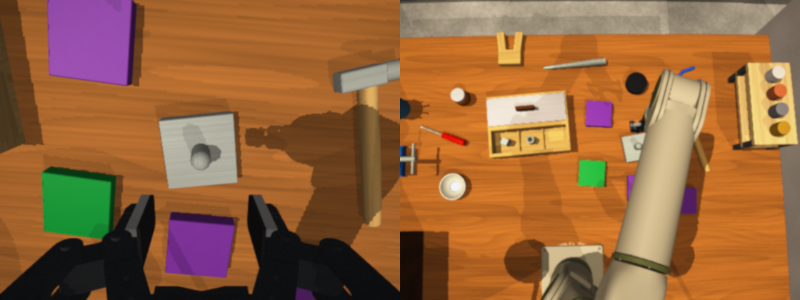

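The punch stands upright at (201,155), mid-block. The plate lies on the solid half of the rack, and the gripper is clear of everything.

```bash
python3 -c "
from workcell import manip
print(manip.hand_in())"
```

```text
the job is handed in; nothing more can be done
None
```

I slid the cover plate onto the solid half of the rack and stood the domed punch upright near the middle of the steel block; the job was handed in at about 15 s on the robot's clock, and no verdict came back.

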